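Rock a stuck tube block out of a dry-block heater

TASK

Take the loose clear dust cover off the dry-block heater by its knob and stand it upright on the bench beside the heater. Then get the metal tube block out by its red lifting bar: sprung strips in the well grip it so tightly that a straight pull would pick up the whole heater, so rock the bar well over to the left and right, several times, with a light upward pull until the block comes free, keeping the heater standing where it is on the bench and knocking nothing else over or about. Finish while holding the block by its bar, upright and straight above the well, its underside just clear of the well's rim (about 2 cm); do not put it down or let go.

Things in the scene. Friction and masses are not known exactly. Their poses are not given: they have to be found in the camera images.
- heater: dry-block heater, loose and unplugged, 2.8 kg, four rubber feet, white case on a grey base. Origin on the bench under the middle of its well; x points to its back, y to its left, z up. Case x -72 to 80 mm, y -82 to 82 mm, flat deck 72 mm above the bench; in front a lower sloping control panel runs on to x -120 mm
- well_mouth (a point): centre of the well's mouth, level with the top of a metal collar (10 mm wide, 4 mm high) round it, 76 mm above the heater's origin; axes as the heater's. The well is 88 mm along x, 53 mm along y, 46 mm deep from the collar's top
- strip_left (a point): middle of the left one (+y) of two sprung steel strips in the well's left and right sides, 10 mm above its floor; the other lies across from it. Each presses on the block with about 30 N; friction (about 0.6, varies) so holds it with some 18 N at each side, together more than the heater weighs. They let go once the block's underside has risen about 10 mm
- block: aluminium tube block with eight bores, 84 (x) by 46 (y) by 50 mm, about 0.5 kg with its bar; origin at its underside's centre, axes as the heater's; seated, its origin is 30 mm above the heater's. Room in the well: 2 mm at each end, 3.5 mm at each side, so while deep in it it can lean some 0.15 rad left or right about its x axis, raising the free side about 7 mm
- bar (a point): centre of the red round lifting bar, 14 mm thick and 60 mm long along the block's x, 44 mm above the block's top (94 mm above its underside), on a 9 mm rod screwed into the middle of the block. Grip it from above with the fingers closing along the block's y
- cover: clear plastic dust cover, an upside-down open box 124 (x) by 92 (y) by 72 mm with 3 mm walls, 0.16 kg; origin at the centre of its open underside, which rests loosely on the heater's deck round the collar, z up through the knob. The lifting bar stands up inside it, so raise it about 75 mm before moving it sideways
- knob (a point): grip point of the cover's black round knob: on its axis, 23 mm above the cover's top (95 mm above its underside); the knob's head is 24 mm across, from 15 to 32 mm above the cover's top
- beaker: bystander: empty clear glass beaker, 84 mm across, 113 mm tall, to the right; origin under its centre
- flask_3: bystander: conical flask with a red-brown stopper, 100 mm across, 184 mm tall, to the left; origin under its centre
- wash_bottle: bystander: white squeeze bottle with a red cap and spout, 70 by 92 by 190 mm, at the back; origin under its centre
- timer: bystander: small white digital timer standing upright, 23 by 64 by 58 mm, to the right in front; origin under its centre
There are look-alikes about, which are no part of the job. Leave any yellow look-alike of the cover alone.

How it is judged:
By the outcome, as a careful person would: the job done as asked, in the order asked, and still so for the second after the job is handed in, while the arm keeps its last pose, push and grip.
It also fails if it takes over 64 s, if anything falls off the work surface, if the arm or the gripper's body presses on something with over 40 N, if the wrist force passes 120 N, or if a joint passes its speed limit or range.

ROBOT

A 7-joint arm with a two-finger parallel gripper is mounted at the origin on a cart in front of the work surface, level with it; the furniture and walls round the work are solid. World frame = base frame: x ahead of the robot, y to its left, z up, the work surface at z = 0. Lengths are in m, angles in rad, forces in N, time in s.
With the tool pointing down it reaches from about 0.4 to 0.875 m from the base axis. Payload 19.3 kg.
Tool frame: the origin (TCP) lies on the mounting face of the last link; the fingertips stand 173 mm ahead of it and the grasp point (between the pads) lies 155 mm ahead of it; z points along the fingers, y is the line along which they close (so a half turn about z gives the same grasp; the last joint's range is limited). The gripper opens to 85 mm and grips with 20 to 120 N. Pads are 22 mm wide; open, the fingers measure 114 mm over their backs; the gripper's body (76 mm by 85 mm) begins 54 mm behind the grasp point. The pads swing forward as they close: fully open they stand 13 mm farther back than shut.
Start: joints at [1.116, 0.521, -0.036, 1.599, 0.021, 1.021, -0.113], TCP at [0.235, -0.579, 0.405] pointing down, gripper open.
Joint ranges: [-2.91, 2.91], [-0.3, 2.13], [-1.5, 1.42], [0.17, 2.43], [-1.26, 4.41], [0.16, 1.93], [-2.52, 2.52]. Speed limits (rad/s): [1.89, 1.89, 2.39, 2.39, 3.01, 3.01, 3.01].

INTERFACE

Orientations are given as [roll, pitch, yaw] about the fixed x, y, z axes, in that order (R = Rz(yaw) Ry(pitch) Rx(roll)).
In Python, from workcell import bot, vision gives the robot as it stands.
- The arm moves only by the shell command python3 -m creep 'ROWS' [FORCE]. ROWS is JSON, a list that holds one entry, the list of rows, each a list of 7 numbers: the opening, from -1 (shut) to 1 (fully open), then the shift along the tool's x, y, z in cm, then the turn, a rotation vector about the tool's x, y, z in rad. In form: [[[grip, tx, ty, tz, rx, ry, rz], ...]]. A call has 1 to 12 rows; each row shifts and turns the commanded pose from where the row before left it, along the tool's axes as they then stand; what a row does not reach is not made up. A row lasts 1/8 s, in which the tool goes at most 62.5 mm and 10.7 degrees, less where a joint would pass 70% of its speed; a pose out of reach is approached as far as the arm can. A call with a gripper value outside its range is refused whole. The fingers move at their own pace and stop on an object; FORCE is the grip in N (left out, the last holds). Time passes only in rows, so rows that do not move let the fingers close. It gives the time, the measured TCP pose, the force, the opening and the grip force at its end, in the units of the state.
- bot.observe(): the state, without advancing time (a new reading comes with each control period).
- vision.grab_frame(name): name is "scene" or "top" or "wrist"; returns a dict with "image" (480x640x3 uint8, blue, green, red), "depth" (480x640 float32, m along the optical axis (not along the pixel's ray), 0 where there is no reading), "fovy" (degrees; the focal length in pixels is half the picture's height over the tangent of half this angle, whatever the lens; pixels are square), "cx", "cy" (the principal point, pixels), "cam_to_world" (4x4, takes a point from camera to world coordinates); the wrist camera has in their place "tool_from_camera" (4x4, takes a point from camera to tool coordinates, whose origin is the TCP and whose axes are the flange's). Camera axes: x right, y down, z forward; pixel columns grow to the right and rows downward; lengths in m; the calibration is good to about 2 mm. The wrist camera is an equidistant fisheye: a pixel r from the principal point sees the ray r / f radians off the axis. A picture is of the moment at which its call begins: read the wrist's pose just before it.
- bot.job_done(): hands the job in; it is judged then, once.
The state is a dict: "clock": time; "qpos": joint angles; "qd": joint speeds; "joint_efforts": joint torques, N m; "position": TCP position; "tool_rot": TCP orientation; "force": force on the tool from outside, world axes, zero at the start; "moment": the same for the moment, N m; "grip_width": finger opening in m; "finger_force": force on a finger pad.
Only numpy, scipy, OpenCV 4.12 (cv2) and the standard library are available. Lean on these libraries where they do the work, as an engineer would, in place of code of your own. Each camera call takes 0.05 s, during which the arm holds its last target. There are 200 camera calls.

## Working session

There is one attempt and no reset: what is moved stays moved. The work goes in short steps, Python scripts to look and compute and a shell command to move; the robot and the scene stay as the last step left them, time stands still between calls to the robot, and variables do not carry over. Pictures are saved under pics/ and viewed, at most 10 in all, crops included, and the job is handed in when it is done.

```bash
mkdir -p pics; ls
cat > h.py <<'E'
import numpy as np, cv2
from workcell import bot, vision
from scipy.spatial.transform import Rotation as R
def grab(n,fn=None):
    f=vision.grab_frame(n)
    if fn: cv2.imwrite('pics/'+fn,f['image']); np.savez('pics/'+fn+'.npz',**{k:v for k,v in f.items()})
    return f
def ray(f,u,v):
    F=240/np.tan(np.radians(float(f['fovy']))/2); T=f['cam_to_world']
    d=np.array([(u-f['cx'])/F,(v-f['cy'])/F,1]); return T[:3,3],T[:3,:3]@d
def pt(f,u,v,z=None):
    o,d=ray(f,u,v)
    if z is None: s=f['depth'][int(round(v)),int(round(u))]
    else: s=(z-o[2])/d[2]
    return o+s*d
def tri(r1,r2):
    (o1,d1),(o2,d2)=r1,r2
    A=np.stack([d1,-d2],1); s=np.linalg.lstsq(A,o2-o1,rcond=None)[0]
    a,b=o1+s[0]*d1,o2+s[1]*d2; return (a+b)/2,np.linalg.norm(a-b)
def load(fn): return dict(np.load('pics/'+fn+'.npz'))
E
python3 - <<'E'
from h import *
for n in ('scene','top'):
    f=grab(n,n+'1.png'); print(n,f['fovy'],f['cx'],f['cy'],np.round(f['cam_to_world'],3).tolist())
s=bot.observe(); print(s)
E
```

```text
pics
scene 48.80981860044259 312.62052912206974 241.94057789110613 [[-0.911, -0.167, 0.376, 0.063], [-0.411, 0.42, -0.809, 1.031], [-0.023, -0.892, -0.451, 0.683], [0.0, 0.0, 0.0, 1.0]]
top 52.38113247956882 321.7954582369819 245.0988155446302 [[-0.03, -0.983, 0.18, 0.368], [-0.999, 0.032, 0.006, 0.001], [-0.011, -0.18, -0.984, 1.252], [0.0, 0.0, 0.0, 1.0]]
{'clock': 0.1, 'qpos': array([ 1.11582036,  0.52197244, -0.0363403 ,  1.59992307,  0.02120479,
        1.02110679, -0.11279104]), 'qd': array([-1.30010232e-04, -8.01515768e-05,  2.64985497e-04, -1.70328815e-03,
       -1.36207266e-03, -2.24489268e-03, -6.48718337e-04]), 'joint_efforts': array([ 6.49196823e-03, -9.28495002e+01,  1.98563106e+00, -3.70536590e+01,
        1.82625692e-02,  5.32843347e-03,  4.47698778e-05]), 'position': array([ 0.23453729, -0.57919991,  0.40418182]), 'tool_rot': array([-3.14057045e+00,  6.88642087e-05,  3.84787143e-01]), 'force': array([ 0.21401069,  1.10811168, -0.85808585]), 'moment': array([-0.01191746, -0.03655724, -0.01588134]), 'finger_force': 0.0, 'grip_width': 0.08514202478809367}
```

View pics/scene1.png

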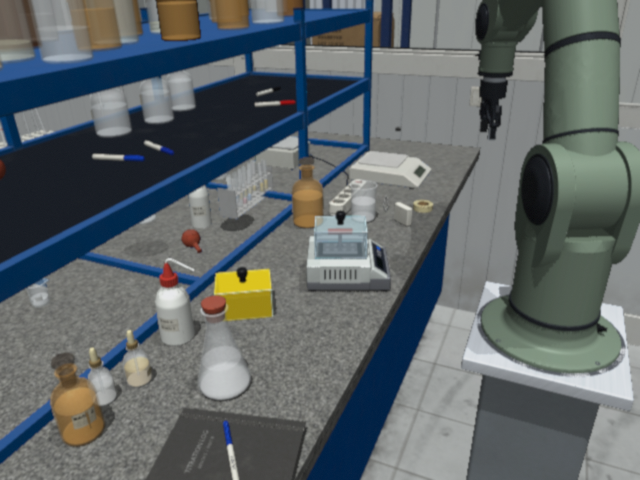

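View pics/top1.png

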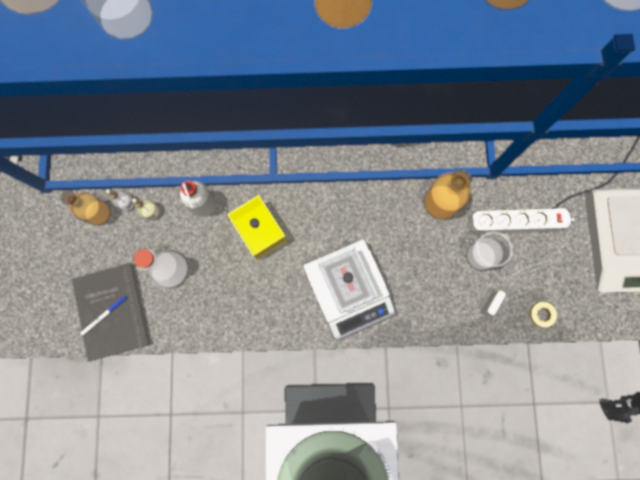

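The scene view shows the heater with its clear cover at about (345,250) with the knob at (340,217). In the top view the heater is at (350,288) and the knob at (348,278). The yellow look-alike is at (258,225), and there is free bench to the heater's left (about 225,300) and right (about 430,290).

Run:
```python
from h import *
a=cv2.imread('pics/scene1.png')[200:300,295:400]; b=cv2.imread('pics/top1.png')[230:345,295:405]
a=cv2.resize(a,(400,int(100*400/105)),interpolation=cv2.INTER_CUBIC); b=cv2.resize(b,(400,int(115*400/110)),interpolation=cv2.INTER_CUBIC)
c=np.zeros((420,800,3),np.uint8); c[:a.shape[0],:400]=a; c[:b.shape[0],400:]=b
cv2.imwrite('pics/crop1.png',c)
s,t=load('scene1.png'),load('top1.png')
print('knob',tri(ray(s,340,217),ray(t,348,278)))
for n,u,v in [('deck FL',327,336),('FR',393,312),('BL',305,265),('BR',367,242),('knob',348,278),('yellow',254,223),('beaker',490,250),('flask',170,268),('timer',497,302),('amber',445,195),('bench',430,290),('bench',225,300),('rail',275,183),('shelf',275,133),('shelf2',275,80),('edge',250,352),('flaskstop',144,258)]: print(n,pt(t,u,v).round(3))
```

```text
knob (array([ 0.49089764, -0.04951611,  0.16178448]), np.float64(0.0005495088813528693))
deck FL [ 0.364  0.002 -0.004]
FR [ 0.417 -0.163  0.038]
BL [0.537 0.05  0.065]
BR [ 0.602 -0.111 -0.003]
knob [ 0.489 -0.049  0.175]
yellow [0.637 0.169 0.106]
beaker [ 0.561 -0.409  0.055]
flask [0.538 0.377 0.082]
timer [ 0.433 -0.414  0.055]
amber [ 0.684 -0.288  0.133]
bench [ 0.472 -0.266 -0.002]
bench [0.462 0.26  0.001]
rail [0.765 0.126 0.016]
shelf [0.779 0.095 0.307]
shelf2 [0.765 0.07  0.542]
edge [ 0.304  0.331 -0.86 ]
flaskstop [0.547 0.402 0.185]
```

View pics/crop1.png

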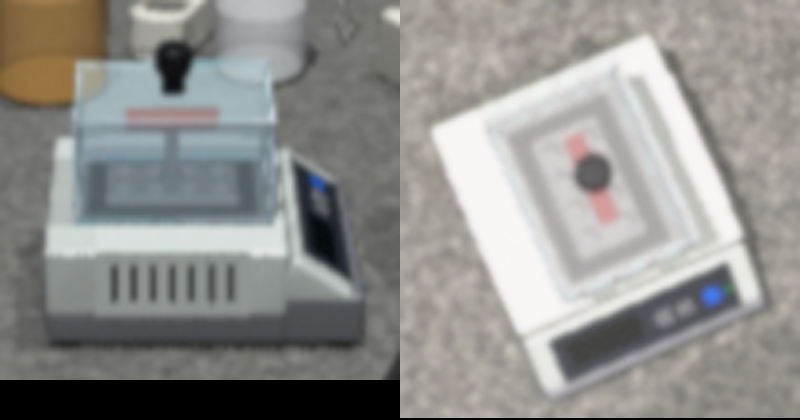

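The crop shows the knob head at about (340.4,213.9) in scene and (348.4,277.3) in top. The red bar runs from (575,142) to (608,215) in the crop, and the case is turned about 20–25°.

```bash
cat >> h.py <<'E'
def tc(u,v): return (u-400)/3.636+295-.36, v/3.636+230-.36
E
python3 - <<'E'
from h import *
s,t=load('scene1.png'),load('top1.png')
K=tri(ray(s,340.2,213.7),ray(t,*tc(594,172)));print('knob',K)
c=[pt(t,*tc(*p),z=.072) for p in [(432,130),(652,36),(742,240),(525,335)]] #BL BR FR FL
BL,BR,FR,FL=c
print(np.round(c,4))
for a,b,o in [(FL,BL,0),(FR,BR,0),(BR,BL,-np.pi/2),(FR,FL,-np.pi/2)]:
    d=b-a; print('len',np.linalg.norm(d).round(4),'yaw',(np.arctan2(d[1],d[0])+o).round(3))
b=[pt(t,*tc(*p),z=.124+.044-.0+.0) for p in [(575,140),(610,218)]]; d=b[0]-b[1]
sb=lambda x,y:(295+x/3.81,200+y/3.81)
print('bar',np.mean(b,0),np.linalg.norm(d),np.arctan2(d[1],d[0]))
print('bar tri',tri(ray(s,*sb(172,115)),ray(t,*tc(592,178))))
o=bot.observe(); T=R.from_euler('xyz',o['tool_rot']); print(T.as_matrix().round(3))
E
```

```text
knob (array([ 0.49138647, -0.04950485,  0.17046278]), np.float64(0.001326002555052342))
[[ 0.535   0.0537  0.072 ]
 [ 0.5945 -0.0967  0.072 ]
 [ 0.455  -0.15    0.072 ]
 [ 0.3972 -0.0042  0.072 ]]
len 0.1495 yaw 0.398
len 0.1493 yaw 0.365
len 0.1617 yaw 0.376
len 0.1568 yaw 0.377
bar [ 0.48812029 -0.04827315  0.168     ] 0.05240909780877645 0.381712949507998
bar tri (array([ 0.49225485, -0.05025127,  0.12626871]), np.float64(0.0021792632331086538))
[[ 0.927  0.375 -0.   ]
 [ 0.375 -0.927  0.001]
 [-0.    -0.001 -1.   ]]
```

```bash
python3 -m creep '[[[1,3.64,-3.28,0,0,0,0],[1,3.64,-3.28,0,0,0,0],[1,3.64,-3.28,0,0,0,0],[1,3.64,-3.28,0,0,0,0],[1,3.64,-3.28,0,0,0,0],[1,3.64,-3.28,0,0,0,0],[1,3.64,-3.28,0,0,0,0],[1,3.64,-3.28,0,0,0,0],[1,3.64,-3.28,0,0,0,0],[1,3.64,-3.28,0,0,0,0],[1,3.64,-3.28,0,0,0,0],[1,3.64,-3.28,0,0,0,0]]]'; python3 -m creep '[[[1,0,0,0,0,0,0],[1,0,0,0,0,0,0]]]'
cat >> h.py <<'E'
def st():
    o=bot.observe(); p=o['position']; M=R.from_euler('xyz',o['tool_rot']).as_matrix()
    print('t',round(o['clock'],2),'pos',p.round(4),'rpy',o['tool_rot'].round(4),'F',o['force'].round(1),'M',o['moment'].round(2),'w',round(o['grip_width'],4),'ff',round(o['finger_force'],1)); return p,M
def to(gp,off=.155):  # tool-frame cm to bring the grasp point to world gp
    p,M=st(); print('move cm',(M.T@(np.array(gp)-p-off*M[:,2])*100).round(2))
E
python3 -c "
from h import *
to([.491,-.0498,.169])"
```

```text
clock: 1.6
position: [0.4921, -0.0491, 0.4046]
tool_rot: [3.142, 0.0, 0.385]
force: [-0.2, 0.2, 0.4]
grip_width: 0.0854
finger_force: 0.0
clock: 1.85
position: [0.4915, -0.0508, 0.4044]
tool_rot: [-3.142, 0.001, 0.385]
force: [-0.5, -0.8, -0.4]
grip_width: 0.0855
finger_force: 0.0
t 1.85 pos [ 0.4915 -0.0508  0.4044] rpy [-3.1415e+00  8.0000e-04  3.8480e-01] F [-0.5 -0.8 -0.4] M [-0.04  0.01  0.01] w 0.0855 ff 0.0
move cm [ 0.01 -0.11  8.04]
```

```bash
python3 -m creep '[[[1,0,-0.05,2.5,0,0,0],[1,0,0,2.5,0,0,0],[1,0,0,2,0,0,0],[1,0,0,1,0,0,0],[0.3,0,0,0,0,0,0],[-0.3,0,0,0,0,0,0],[-1,0,0,0,0,0,0],[-1,0,0,0,0,0,0],[-1,0,0,0,0,0,0],[-1,0,0,0,0,0,0]]]' 40; python3 -c "
from h import *
st()"
```

```text
clock: 3.1
position: [0.4916, -0.0498, 0.3252]
tool_rot: [3.141, -0.001, 0.385]
force: [-2.0, 2.2, 6.6]
grip_width: 0.0228
finger_force: 38.9
t 3.1 pos [ 0.4916 -0.0498  0.3252] rpy [ 3.1415e+00 -6.0000e-04  3.8500e-01] F [-2.   2.2  6.6] M [0.29 0.34 0.01] w 0.0228 ff 38.9
```

```bash
python3 -m creep '[[[-1,0,0,-0.5,0,0,0],[-1,0,0,-1.5,0,0,0],[-1,0,0,-2.5,0,0,0],[-1,0,0,-2.5,0,0,0],[-1,0,0,-2,0,0,0],[-1,0,0,-1,0,0,0],[-1,0,0,0,0,0,0]]]'
python3 - <<'E'
from h import *
st(); f=grab('scene','scene2.png'); cv2.imwrite('pics/crop2.png',cv2.resize(f['image'][130:330,230:490],(780,600)))
E
```

```text
clock: 3.98
position: [0.4915, -0.0501, 0.4253]
tool_rot: [3.141, -0.001, 0.385]
force: [0.8, -0.6, -1.6]
grip_width: 0.0227
finger_force: 39.4
t 3.98 pos [ 0.4915 -0.0501  0.4253] rpy [ 3.1411e+00 -9.0000e-04  3.8470e-01] F [ 0.8 -0.6 -1.6] M [0.02 0.01 0.02] w 0.0227 ff 39.4
```

View pics/crop2.png

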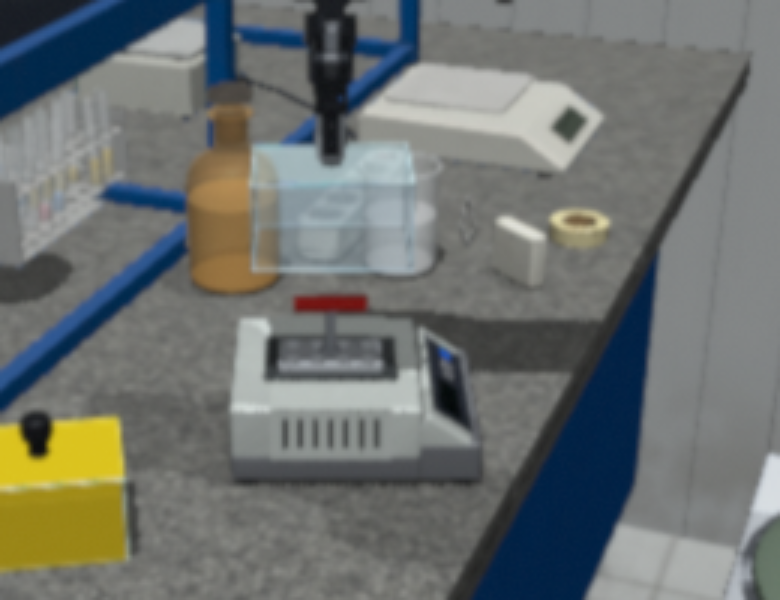

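The cover hangs level from the gripper at crop (331,210). The red bar is clear below it at crop (331,303), and the heater has not moved.

```bash
python3 -m creep '[[[-1,-0.3,1,0,0,0,0],[-1,-0.5,3,0,0,0,0],[-1,-0.6,3.5,0,0,0,0],[-1,-0.6,3.5,0,0,0,0],[-1,-0.5,3.5,0,0,0,0],[-1,-0.4,2.5,0,0,0,0],[-1,-0.1,1,0,0,0,0],[-1,0,0,3,0,0,0],[-1,0,0,4,0,0,0],[-1,0,0,4,0,0,0],[-1,0,0,3,0,0,0],[-1,0,0,2,0,0,0]]]';python3 -m creep '[[[-1,0,0,0.6,0,0,0],[-1,0,0,0.4,0,0,0],[-1,0,0,0.2,0,0,0],[-1,0,0,0,0,0,0]]]'; python3 -c "
from h import *
st()"
```

```text
clock: 5.52
position: [0.5309, -0.2275, 0.2629]
tool_rot: [-3.14, 0.001, 0.386]
force: [0.8, -0.8, -1.9]
grip_width: 0.0225
finger_force: 39.5
clock: 6.02
position: [0.5314, -0.2281, 0.2534]
tool_rot: [3.141, -0.001, 0.385]
force: [-1.2, 1.5, 1.1]
grip_width: 0.0227
finger_force: 39.7
t 6.03 pos [ 0.5314 -0.2281  0.2534] rpy [ 3.1412e+00 -6.0000e-04  3.8480e-01] F [-1.2  1.5  1.1] M [0.3  0.2  0.02] w 0.0227 ff 39.7
```

```bash
python3 -m creep '[[[-0.3,0,0,0,0,0,0],[0,0,0,0,0,0,0],[0.5,0,0,0,0,0,0],[0.5,0,0,0,0,0,0],[0.5,0,0,-1,0,0,0],[1,0,0,-4,0,0,0],[1,0,0,-5,0,0,0],[1,0,0,-4,0,0,0],[1,0,0,-2,0,0,0]]]'; python3 -m creep '[[[1,0.5,-3,0,0,0,0],[1,0.6,-4,0,0,0,0],[1,0.8,-4.5,0,0,0,0],[1,0.6,-4,0,0,0,0],[1,0.5,-2.5,0,0,0,0],[1,0,0,0,0,0,0],[1,0,0,0,0,0,0]]]'
python3 - <<'E'
from h import *
p,M=st(); f=grab('wrist'); np.savez('pics/w.npz',M=M,p=p,**f); a=f['image']
s=grab('scene','scene3.png'); t=grab('top','top3.png')
c=np.zeros((600,800,3),np.uint8); c[:300,:400]=cv2.resize(a,(400,300)); c[:300,400:]=cv2.resize(s['image'][190:310,280:440],(400,300)); c[300:,400:]=cv2.resize(t['image'][220:340,290:450],(400,300)); c[300:,:400]=cv2.resize(a[180:480,120:520],(400,300))
cv2.imwrite('pics/crop3.png',c)
E
```

```text
clock: 7.15
position: [0.5313, -0.2282, 0.4158]
tool_rot: [3.139, -0.002, 0.385]
force: [0.2, 0.1, 0.2]
grip_width: 0.0852
finger_force: 0.0
clock: 8.02
position: [0.4916, -0.0507, 0.4131]
tool_rot: [3.141, -0.0, 0.384]
force: [-0.2, -0.8, -0.0]
grip_width: 0.0854
finger_force: 0.0
t 8.03 pos [ 0.4916 -0.0507  0.4131] rpy [ 3.1411e+00 -3.0000e-04  3.8430e-01] F [-0.2 -0.8 -0. ] M [-0.05 -0.01  0.01] w 0.0854 ff 0.0
```

View pics/crop3.png

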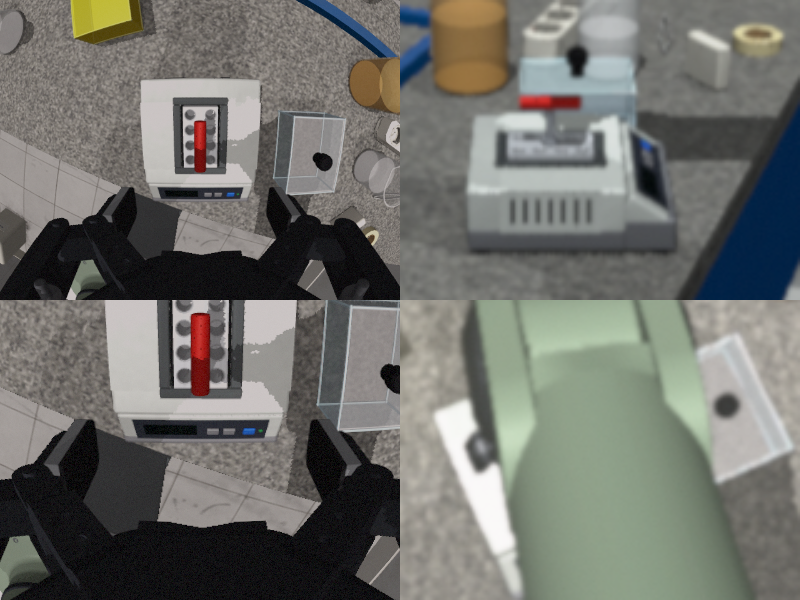

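The cover stands upright to the heater's right. The bar is at wrist (320,192)–(320,275) and scene (340,230.6).

Run:
```python
from h import *
w=dict(np.load('pics/w.npz')); s=load('scene3.png')
F=240/np.tan(np.radians(float(w['fovy']))/2); 
def wray(u,v):
    d=np.array([u-w['cx'],v-w['cy']]); r=np.hypot(*d); th=r/F
    c=np.array([*(d/r*np.sin(th)),np.cos(th)]); C=w['tool_from_camera']
    return w['p']+w['M']@C[:3,3], w['M']@C[:3,:3]@c
r=[wray(320,194),wray(320.5,273)]
P=[o+d*(.131-o[2])/d[2] for o,d in r]; print(P,np.linalg.norm(P[0]-P[1]),np.arctan2(*(P[0]-P[1])[1::-1]))
print(tri(wray(320,232),ray(s,339.8,230.3)))
# refine bar pixels by colour in the scene
for f,n in((s,'scene'),(w,'wrist')):
    im=f['image'].astype(int); m=((im[...,2]>110)&(im[...,1]<70)&(im[...,0]<70)).astype(np.uint8)
    nn,_,stt,c=cv2.connectedComponentsWithStats(m)
    print(n,[(stt[i].tolist(),c[i].round(1).tolist()) for i in range(1,nn) if stt[i][4]>60])
to([.4917,-.0505,.124])
```

```text
[array([ 0.5202314 , -0.03808988,  0.131     ]), array([ 0.46684984, -0.0599643 ,  0.131     ])] 0.05768951943090393 0.38890442804714187
(array([ 0.49285367, -0.04924524,  0.1257949 ]), np.float64(0.0024485127572148407))
scene [([328, 229, 24, 5, 75], [337.7, 230.5]), ([182, 231, 18, 20, 127], [190.5, 238.1]), ([160, 264, 17, 23, 226], [166.9, 276.5])]
wrist [([311, 195, 18, 80, 995], [319.5, 224.9])]
t 8.18 pos [ 0.4916 -0.0509  0.4127] rpy [3.1415e+00 1.0000e-04 3.8350e-01] F [-0.8  0.1  0.1] M [-0.01  0.01  0.06] w 0.0852 ff 0.0
move cm [ 0.03 -0.04 13.37]
```

```bash
python3 -m creep '[[[1,0.1,-0.1,3,0,0,0],[1,0,0,4,0,0,0],[1,0,0,3,0,0,0],[1,0,0,2,0,0,0],[1,0,0,1.2,0,0,0],[0,0,0,0,0,0,0],[-0.7,0,0,0,0,0,0],[-1,0,0,0,0,0,0],[-1,0,0,0,0,0,0],[-1,0,0,0,0,0,0],[-1,0,0,0,0,0,0]]]' 90; python3 -c "
from h import *
st()"
```

```text
clock: 9.55
position: [0.4922, -0.0488, 0.2814]
tool_rot: [3.141, -0.001, 0.385]
force: [-2.8, -0.2, 12.4]
grip_width: 0.0112
finger_force: 87.8
t 9.55 pos [ 0.4922 -0.0488  0.2814] rpy [ 3.1411e+00 -7.0000e-04  3.8460e-01] F [-2.8 -0.2 12.4] M [-0.05  0.62 -0.02] w 0.0112 ff 87.8
```

```bash
python3 -m creep '[[[-1,0,0,-0.15,0,0,0],[-1,0,-0.85,-0.02,-0.0375,0,0],[-1,0,-0.85,-0.02,-0.0375,0,0],[-1,0,0,0,0,0,0]]]';python3 -c "
from h import *
st()";  python3 -m creep '[[[-1,0,-0.85,-0.02,-0.0375,0,0],[-1,0,-0.85,-0.02,-0.0375,0,0],[-1,0,0,0,0,0,0]]]'; python3 -c "
from h import *
p,M=st();print(p+.155*M[:,2])"
```

```text
clock: 10.05
position: [0.4856, -0.0327, 0.2822]
tool_rot: [3.066, 0.0, 0.386]
force: [2.4, -1.6, -10.3]
grip_width: 0.0111
finger_force: 89.2
t 10.05 pos [ 0.4856 -0.0327  0.2822] rpy [3.0661e+00 4.0000e-04 3.8580e-01] F [  2.4  -1.6 -10.3] M [-0.16 -0.45 -0.03] w 0.0111 ff 89.2
clock: 10.42
position: [0.4798, -0.0182, 0.2817]
tool_rot: [2.989, -0.0, 0.384]
force: [5.8, -12.9, -2.3]
grip_width: 0.0111
finger_force: 90.2
t 10.43 pos [ 0.4798 -0.0182  0.2817] rpy [ 2.9893e+00 -3.0000e-04  3.8440e-01] F [  5.8 -12.9  -2.3] M [-2.23 -1.02  0.02] w 0.0111 ff 90.2
[ 0.48861798 -0.03993431  0.12845139]
```

```bash
python3 -m creep '[[[-1,0,0.85,0,0.0375,0,0],[-1,0,0.85,0,0.0375,0,0],[-1,0,0.85,0,0.0375,0,0],[-1,0,0.85,0,0.0375,0,0],[-1,0,0,0,0,0,0]]]';python3 -c "
from h import *
st()";  python3 -m creep '[[[-1,0,0.85,-0.06,0.0375,0,0],[-1,0,0.85,-0.06,0.0375,0,0],[-1,0,0,0,0,0,0]]]'; python3 -c "
from h import *
st()";  python3 -m creep '[[[-1,0,0.85,-0.06,0.0375,0,0],[-1,0,0.85,-0.06,0.0375,0,0],[-1,0,0,0,0,0,0]]]'; python3 -c "
from h import *
p,M=st();print(p+.155*M[:,2])"
```

```text
clock: 11.05
position: [0.492, -0.0489, 0.2843]
tool_rot: [-3.14, -0.0, 0.384]
force: [-1.7, 6.7, -1.3]
grip_width: 0.0113
finger_force: 90.4
t 11.05 pos [ 0.492  -0.0489  0.2843] rpy [-3.140e+00 -1.000e-04  3.836e-01] F [-1.7  6.7 -1.3] M [1.07 0.28 0.03] w 0.0113 ff 90.4
clock: 11.42
position: [0.4984, -0.0645, 0.2851]
tool_rot: [-3.066, 0.0, 0.384]
force: [-2.5, 5.6, -1.3]
grip_width: 0.0111
finger_force: 90.6
t 11.43 pos [ 0.4984 -0.0645  0.2851] rpy [-3.0659  0.      0.3838] F [-2.5  5.6 -1.3] M [ 0.82  0.22 -0.04] w 0.0111 ff 90.6
clock: 11.8
position: [0.5045, -0.0794, 0.2845]
tool_rot: [-2.99, 0.001, 0.385]
force: [-2.3, 9.5, -7.7]
grip_width: 0.0107
finger_force: 89.7
t 11.8 pos [ 0.5045 -0.0794  0.2845] rpy [-2.9898e+00  9.0000e-04  3.8500e-01] F [-2.3  9.5 -7.7] M [ 1.34  0.08 -0.04] w 0.0107 ff 89.7
[ 0.49554994 -0.05773346  0.1312401 ]
```

```bash
python3 -m creep '[[[-1,0,-0.85,-0.02,-0.0375,0,0],[-1,0,-0.85,-0.02,-0.0375,0,0],[-1,0,-0.85,-0.02,-0.0375,0,0],[-1,0,-0.85,-0.02,-0.0375,0,0],[-1,0,0,0,0,0,0]]]';python3 -c "
from h import *
st()";  python3 -m creep '[[[-1,0,-0.85,-0.08,-0.0375,0,0],[-1,0,-0.85,-0.08,-0.0375,0,0],[-1,0,0,0,0,0,0]]]'; python3 -c "
from h import *
st()";  python3 -m creep '[[[-1,0,-0.85,-0.08,-0.0375,0,0],[-1,0,-0.85,-0.08,-0.0375,0,0],[-1,0,0,0,0,0,0]]]'
python3 - <<'E'
from h import *
p,M=st();print(p+.155*M[:,2])
f=grab('scene','scene4.png'); cv2.imwrite('pics/crop4.png',cv2.resize(f['image'][180:310,270:440],(785,600)))
E
```

```text
clock: 12.42
position: [0.4919, -0.0485, 0.2886]
tool_rot: [3.141, 0.001, 0.386]
force: [1.8, -3.9, -12.2]
grip_width: 0.011
finger_force: 89.5
t 12.43 pos [ 0.4919 -0.0485  0.2886] rpy [3.1406e+00 5.0000e-04 3.8610e-01] F [  1.8  -3.9 -12.2] M [-0.78 -0.48 -0.07] w 0.011 ff 89.5
clock: 12.8
position: [0.4855, -0.0327, 0.2898]
tool_rot: [3.067, 0.001, 0.386]
force: [0.2, 0.3, -11.6]
grip_width: 0.0111
finger_force: 89.4
t 12.8 pos [ 0.4855 -0.0327  0.2898] rpy [3.0673e+00 9.0000e-04 3.8590e-01] F [  0.2   0.3 -11.6] M [ 0.45  0.1  -0.06] w 0.0111 ff 89.4
clock: 13.18
position: [0.4795, -0.0169, 0.2902]
tool_rot: [2.992, -0.0, 0.386]
force: [-0.4, -0.3, -5.5]
grip_width: 0.0111
finger_force: 90.2
t 13.18 pos [ 0.4795 -0.0169  0.2902] rpy [ 2.9924 -0.      0.3859] F [-0.4 -0.3 -5.5] M [ 0.35  0.15 -0.07] w 0.0111 ff 90.2
[ 0.48814935 -0.03829172  0.13690917]
```

View pics/crop4.png

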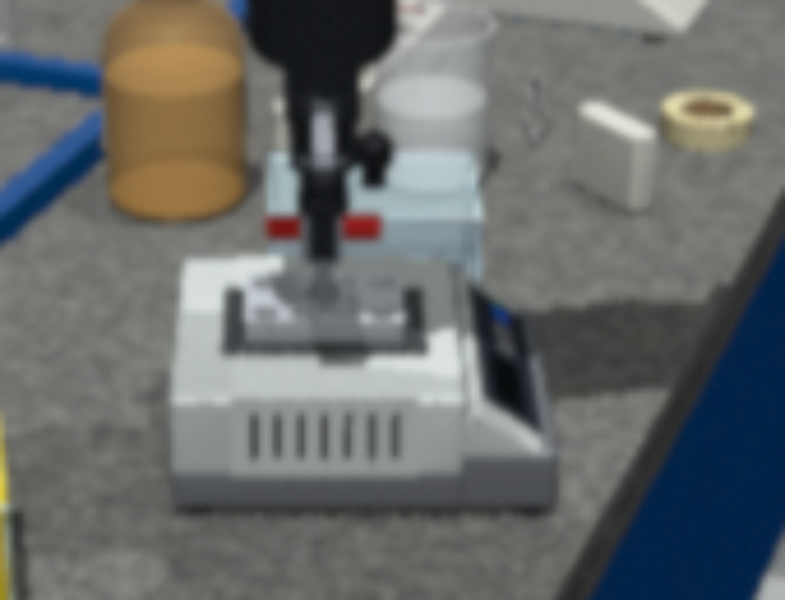

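The block leans left and stands clearly proud of the collar (crop 325,300), and the heater is still flat in place. I'll do one more right/left rock.

```bash
python3 -m creep '[[[-1,0,0.85,0,0.0375,0,0],[-1,0,0.85,0,0.0375,0,0],[-1,0,0.85,0,0.0375,0,0],[-1,0,0.85,0,0.0375,0,0],[-1,0,0.85,-0.05,0.0375,0,0],[-1,0,0.85,-0.05,0.0375,0,0],[-1,0,0.85,-0.05,0.0375,0,0],[-1,0,0,0,0,0,0]]]';python3 -c "
from h import *
st()";  python3 -m creep '[[[-1,0,-0.85,-0.02,-0.0375,0,0],[-1,0,-0.85,-0.02,-0.0375,0,0],[-1,0,-0.85,-0.02,-0.0375,0,0],[-1,0,-0.85,-0.05,-0.0375,0,0],[-1,0,-0.85,-0.05,-0.0375,0,0],[-1,0,-0.85,-0.05,-0.0375,0,0],[-1,0,0,0,0,0,0]]]'; python3 -c "
from h import *
st()";  python3 -m creep '[[[-1,0,0.85,0,0.0375,0,0],[-1,0,0.85,0,0.0375,0,0],[-1,0,0.85,0,0.0375,0,0],[-1,0,0,0,0,0,0]]]'
python3 - <<'E'
from h import *
p,M=st();print(p+.155*M[:,2])
E
```

```text
clock: 14.22
position: [0.5025, -0.0739, 0.295]
tool_rot: [-3.028, -0.003, 0.382]
force: [-1.0, 0.7, -4.5]
grip_width: 0.011
finger_force: 90.0
t 14.22 pos [ 0.5025 -0.0739  0.295 ] rpy [-3.028  -0.0031  0.3824] F [-1.   0.7 -4.5] M [-0.16  0.03 -0.06] w 0.011 ff 90.0
clock: 15.1
position: [0.4826, -0.0251, 0.2969]
tool_rot: [3.03, 0.0, 0.385]
force: [-0.4, -0.3, -6.0]
grip_width: 0.011
finger_force: 90.2
t 15.1 pos [ 0.4826 -0.0251  0.2969] rpy [3.0301e+00 1.0000e-04 3.8540e-01] F [-0.4 -0.3 -6. ] M [ 0.27  0.12 -0.01] w 0.011 ff 90.2
clock: 15.6
position: [0.4923, -0.0505, 0.2987]
tool_rot: [-3.14, -0.0, 0.382]
force: [-1.1, 0.2, -5.4]
grip_width: 0.0107
finger_force: 90.2
t 15.6 pos [ 0.4923 -0.0505  0.2987] rpy [-3.1405e+00 -3.0000e-04  3.8180e-01] F [-1.1  0.2 -5.4] M [-0.06 -0.05  0.03] w 0.0107 ff 90.2
[ 0.49227228 -0.05028614  0.14366331]
```

```bash
python3 -m creep '[[[-1,0,0,-0.3,0,0,0],[-1,0,0,-0.4,0,0,0],[-1,0,0,-0.5,0,0,0],[-1,0,0,-0.5,0,0,0],[-1,0,0,0,0,0,0]]]';python3 -c "
from h import *
st()";  python3 -m creep '[[[-1,0,0,-0.5,0,0,0],[-1,0,0,-0.6,0,0,0],[-1,0,0,-0.6,0,0,0],[-1,0,0,-0.6,0,0,0],[-1,0,0,-0.5,0,0,0],[-1,0,0,-0.4,0,0,0],[-1,0,0,0,0,0,0],[-1,0,0,0,0,0,0]]]'
python3 - <<'E'
from h import *
p,M=st();print(p+.155*M[:,2])
f=grab('wrist'); np.savez('pics/w5.npz',M=M,p=p,**f); s=grab('scene','scene5.png')
c=np.zeros((600,800,3),np.uint8); c[:,:400]=cv2.resize(f['image'],(400,300))[0:300].repeat(2,0)*0; c[:300,:400]=cv2.resize(f['image'],(400,300)); c[300:,:400]=cv2.resize(f['image'][180:480,120:520],(400,300)); c[:,400:]=cv2.resize(s['image'][180:300,300:380],(400,600),interpolation=cv2.INTER_CUBIC)
cv2.imwrite('pics/crop5.png',c)
E
```

```text
clock: 16.23
position: [0.4922, -0.0486, 0.3162]
tool_rot: [3.141, -0.001, 0.385]
force: [-0.9, 0.1, -5.8]
grip_width: 0.0111
finger_force: 90.2
t 16.23 pos [ 0.4922 -0.0486  0.3162] rpy [ 3.1412e+00 -7.0000e-04  3.8500e-01] F [-0.9  0.1 -5.8] M [-0.    0.02  0.  ] w 0.0111 ff 90.2
clock: 17.23
position: [0.492, -0.0487, 0.3476]
tool_rot: [-3.142, 0.0, 0.385]
force: [-1.8, 0.2, -5.5]
grip_width: 0.0109
finger_force: 90.2
t 17.23 pos [ 0.492  -0.0487  0.3476] rpy [-3.1415e+00  2.0000e-04  3.8470e-01] F [-1.8  0.2 -5.5] M [-0.05  0.   -0.02] w 0.0109 ff 90.2
[ 0.49197415 -0.04874274  0.19256017]
```

View pics/crop5.png

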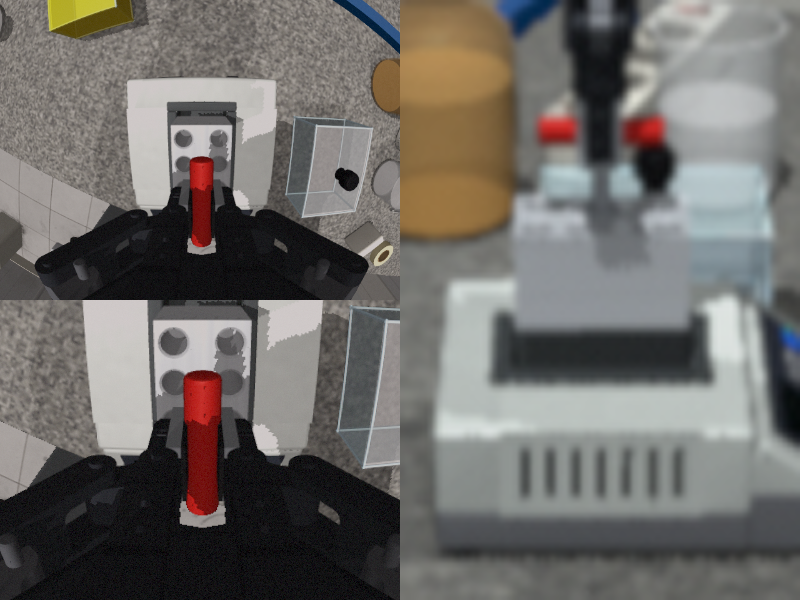

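The block hangs clear of the well and looks upright, with its left face at crop (515–690, 205–325). The heater and the cover have not moved. I'll check lean and clearance from the depth image.

Run:
```python
from h import *
s=load('scene5.png'); s0=load('scene3.png')
def plane(f,us,vs):
    P=np.array([pt(f,u,v) for u in us for v in vs]); c=P.mean(0); n=np.linalg.svd(P-c)[2][2]; n*=np.sign(n[1]); return c.round(4),n.round(3),np.abs((P-c)@n).max().round(4)
print('left face',plane(s,range(326,355),range(227,241)))
print('case left',plane(s,range(395-80,340),range(272,284)),plane(s0,range(315,340),range(272,284)))
print('deck',plane(s,range(315,340),range(259,263)),plane(s0,range(315,340),range(259,263)))
F=240/np.tan(np.radians(float(s['fovy']))/2); Ti=np.linalg.inv(s['cam_to_world'])
def proj(p): q=Ti[:3,:3]@p+Ti[:3,3]; return (q[:2]/q[2]*F+[s['cx'],s['cy']])
bar=np.array([.4923,-.0495,.190])
for r in (-.1,0,.1):
  Rm=R.from_euler('xyz',[r,0,.385]).as_matrix()
  print(r,[ (5*(proj(bar+Rm@(np.array(c)/1000-[0,0,.094]))-[300,180])+[400,0]).round().tolist() for c in [(42,23,0),(-42,23,0),(42,23,50),(-42,23,50)]])
print('heater image shift', cv2.phaseCorrelate(s0['image'][262:297,300:395,1].astype(float),s['image'][262:297,300:395,1].astype(float)))
```

```text
left face (array([ 0.4787, -0.018 ,  0.1341]), array([-0.158,  0.411, -0.898]), np.float64(0.0157))
case left (array([0.4867, 0.0443, 0.0456]), array([-0.197,  0.474, -0.858]), np.float64(0.0132)) (array([0.4897, 0.0377, 0.0414]), array([-0.382,  0.923, -0.052]), np.float64(0.0052))
deck (array([0.4988, 0.0151, 0.074 ]), array([-0.04 ,  0.084, -0.996]), np.float64(0.0033)) (array([0.4987, 0.0153, 0.0741]), array([-0.04 ,  0.084, -0.996]), np.float64(0.003))
-0.1 [[512.0, 323.0], [684.0, 322.0], [510.0, 235.0], [686.0, 234.0]]
0 [[511.0, 328.0], [685.0, 328.0], [510.0, 235.0], [687.0, 234.0]]
0.1 [[511.0, 332.0], [686.0, 332.0], [510.0, 234.0], [687.0, 233.0]]
heater image shift ((0.018247055950332935, -0.015296633833926876), 1.004266193266494)
```

Run:
```python
from h import *
def face(fs,us,vs):
    Z=np.median([f['depth'] for f in fs],0)
    f=dict(fs[0]); f['depth']=Z
    P=np.array([pt(f,u,v) for u in us for v in vs if Z[v,u]>0]); y=np.array([-np.sin(.381),np.cos(.381),0])
    d=P@y
    for _ in range(6):
        A=np.c_[P[:,2],P@[np.cos(.381),np.sin(.381),0],np.ones(len(P))]; 
        if _==0: k=np.abs(d-np.median(d))<.006
        c=np.linalg.lstsq(A[k],d[k],rcond=None)[0]; r=np.abs(d-A@c); k=r<max(.0015,2*np.median(r))
    print('d/dz (lean)',c[0].round(3),'d/dx',c[1].round(3),k.sum(),len(k),'res',np.median(r).round(4))
fs=[grab('scene') for _ in range(5)]
face(fs,range(327,352),range(231,244)); face(fs,range(315,345),range(272,284))
g=fs[0]['image'][226:252,328:352,1].mean(1); print(g.round(0))
st()
```

```text
d/dz (lean) 0.002 d/dx 0.003 277 325 res 0.0008
d/dz (lean) -0.002 d/dx -0.005 292 360 res 0.0007
[135. 135. 132. 132. 132. 133. 136. 140. 144. 146. 147. 147. 146. 147.
 148. 148. 148. 148. 141. 115.  75.  47.  41.  41.  41.  41.]
t 17.57 pos [ 0.4921 -0.0487  0.3476] rpy [-3.1415e+00  1.0000e-04  3.8480e-01] F [-0.3  0.2 -5.9] M [-0.04  0.05  0.01] w 0.0109 ff 90.2
```

```bash
python3 -c "
from workcell import bot
print(bot.job_done())"
```

```text
the job is handed in; nothing more can be done
None
```

The job is handed in: the cover stands upright on the bench to the heater's right, and the block was rocked free and is held upright by its bar about 2 cm above the well's rim, with no measurable movement of the heater.

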